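# Swing out the desk lamp bracket and hold the lamp post in its two collars

### The job

We are moving the desk lamp from its loose round foot to the swing bracket bolted to the desk. Lift the bracket's sprung lock knob, swing the head round from its parked notch to the working notch and let the plunger drop fully home; then draw the lamp post out of its round foot and thread it down through the upper and then the lower collar. Finish while still gripping the post, held with its lower end about 2 cm clear of the desk so that I can tighten the collar screws; leave the round foot and the other things on the desk where they are.

Things in the scene. Friction and masses are not known exactly. Their poses are not given: they have to be found in the camera images.
- swing_head (a joint): swing of the bracket's head about its upright axis, rad, growing anticlockwise seen from above: 0 = parked notch (locked there at the start), 1.31 (75 degrees) = working notch; firm stops 0.012 beyond either, at which the plunger still drops in. It turns with a little friction (about 0.1 N m) once the plunger is lifted; with the plunger home it has about 0.012 rad of play either way
- lock_plunger (a joint): lift of the sprung lock plunger, m: 0 = fully home in a notch, its pin clears the index disc from 0.009 up (resting on the disc's face it reads 0.009), end of travel 0.014. The spring pulls it down with 4 N at 0 and 9 N at 0.014; it drops by itself into a notch when it is over one (notch about 1.5 mm wider than the 8 mm pin, whose tip is tapered)
- knob_mid (a point): centre of the plunger's round black knob, 26 mm across and 18 mm tall with an upright axis, the topmost thing on the bracket: this point is 155 mm above the desk when home, 48 mm from the swing axis on the side opposite the collars, and it goes round with the head and up with the plunger. The head's plate lies 37 mm below this point (a low hub cap 22 mm below it on the swing axis)
- pivot (a point): point on the bracket's fixed upright swing axis, 103 mm above the desk, at the middle of the upper face of its round notched steel index disc (120 mm across). The bracket is a round bolted foot, a column, this disc and, turning above it, a grey head plate 40 mm wide that carries the plunger at one end and the two collars at the other
- upper_mouth (a point): middle of the upper collar's mouth, 135 mm above the desk, 115 mm from the swing axis, moving with the head. Bore upright, 17 mm across, opening to about 23 mm at the mouth in a 6 mm lead-in; the collar is 33 to 41 mm across outside and reaches from 100 to 135 mm above the desk. A thumbscrew stands out 34 mm sideways from the bore's axis below the mouth
- lower_mouth (a point): middle of the lower collar's mouth, 67 mm above the desk, straight under the upper collar's; same bore and lead-in; this collar reaches from 42 to 67 mm above the desk, and the space under it is open down to the desk
- post_mid (a point): middle of the lamp post (half-way up, 95 mm above its lower end), z axis along the post and up. Plain round steel post, 14 mm across, 190 mm long (the top 12 mm is a thinner spigot, 10 mm across), 80 to 170 g; at the start it stands upright and loose in the socket of the round foot, its lower end 10 mm above the desk
- post_end (a point): middle of the post's lower end face (its edge is chamfered 3 mm), z axis along the post and up
- lamp_foot: loose heavy round steel foot, 130 mm across and 10 mm thick, 1.3 kg, with a socket tube 31 to 35 mm across that reaches 44 mm above the desk; bore 17 mm, floor 10 mm above the desk. Origin at the middle of its underside
- stapler: black stapler, 145 x 36 x 55 mm, along its x axis; leave alone. Origin under its middle
- mouse: computer mouse, 105 x 58 x 33 mm; leave alone. Origin under its middle
- lamp_head: LED lamp head lying on the desk, 305 x 46 x 22 mm along its x axis from -60 to +245 mm; leave alone. Origin near its neck, at desk height
- bottle: steel drinking bottle, 66 mm across and 188 mm tall, standing; leave alone. Origin at the middle of its underside

How it is judged:
By the outcome, as a careful person would: the job done as asked, in the order asked, and still so for the second after the job is handed in, while the arm keeps its last pose, push and grip.
It also fails if it takes over 59 s, if anything falls off the work surface, if the arm or the gripper's body presses on something with over 40 N, if the wrist force passes 120 N, or if a joint passes its speed limit or range.

### The arm

A 6-joint arm with a two-finger parallel gripper is mounted at the origin on the work surface. World frame = base frame: x ahead of the robot, y to its left, z up, the work surface at z = 0. Lengths are in m, angles in rad, forces in N, time in s.
With the tool pointing down it reaches from about 0.35 to 0.975 m from the base axis. Payload 4.9 kg.
Tool frame: the origin (TCP) lies midway between the tips of the shut fingers; the grasp point (between the pads) lies 19 mm behind it; z points along the fingers, x is the direction in which the jaws open and shut, and the axes are right-handed (so a half turn about z gives the same grasp; the last joint's range is limited). The gripper opens to 85 mm and grips with 20 to 120 N. Pads are 22 mm wide; open, the fingers measure 114 mm over their backs; the gripper's body (76 mm by 85 mm) begins 54 mm behind the grasp point. The pads swing forward as they close: fully open they stand 13 mm farther back than shut.
Start: joints at [-1.334, 0.053, 1.613, -0, 1.476, -0.119], TCP at [0.218, -0.586, 0.231] pointing down, gripper open.
Joint ranges: [-3.01, 3.01], [-1.01, 2.22], [0.06, 2.58], [-1.02, 4.17], [0.09, 2.62], [-3.14, 3.14]. Speed limits (rad/s): [2.57, 2.57, 3.14, 3.14, 3.14, 3.14].

### API

Orientations are given as [roll, pitch, yaw] about the fixed x, y, z axes, in that order (R = Rz(yaw) Ry(pitch) Rx(roll)).
In Python, from rig import ctrl gives the robot as it stands.
- The arm moves only by the tool servo_tool, never from a script. Its argument "moves" is a list of rows, each a list of 6 numbers: the shift along the world's x, y, z in m, then the turn, a rotation vector about the world's x, y, z in rad. A call has 1 to 20 rows; each row is the pose to reach, as a shift and turn from the pose measured when the call began; what a row does not reach only later rows make up. A row lasts 1/8 s, in which the tool goes at most 62.5 mm and 10.7 degrees, less where a joint would pass 70% of its speed; a pose out of reach is approached as far as the arm can. A call with a gripper value outside its range is refused whole. "gripper" is the closure, from 0 (fully open) to 1 (shut), set as the call begins (left out, the last holds). The fingers move at their own pace and stop on an object; the grip force is fixed at half the most. Time passes only in rows, so rows that repeat a pose let the fingers close. It gives the time, the measured TCP pose, the force and the opening at its end, in the units of the state.
- ctrl.get_obs(): the state, without advancing time (a new reading comes with each control period).
- ctrl.capture(name): name is "side" or "top" or "wrist"; returns (picture, depth): 420x560x3 uint8, red, green, blue; 420x560 float32, m along the optical axis (not along the pixel's ray), 0 where there is no reading.
- ctrl.camera_params(name): a dict with "intrinsics" (3x3 intrinsics, pixels), "camera_from_world" (4x4, takes a point from world to camera coordinates). Camera axes: x right, y down, z forward; pixel columns grow to the right and rows downward; lengths in m; the calibration is good to about 2 mm. A picture is of the moment at which its call begins: read the wrist's pose just before it. camera_params takes no time and is no camera call; for the wrist camera it gives the pose at the moment of the call.
- ctrl.job_done(): hands the job in, once; it reports no verdict.
The state is a dict: "time": time; "joint_pos": joint angles; "joint_velocities": joint speeds; "effort": joint torques, N m; "ee_pos": TCP position; "tcp_rot": TCP orientation; "wrist_force": force on the tool from outside, world axes, zero at the start; "torque": the same for the moment, N m; "width": opening from 0.0 (shut) to 1.0 (fully open).
Only numpy, scipy, OpenCV 4.12 (cv2) and the standard library are available. Lean on these libraries where they do the work, as an engineer would, in place of code of your own. Each camera call takes 0.05 s, during which the arm holds its last target. There are 200 camera calls.

## Working session

There is one attempt and no reset: what is moved stays moved. The work goes in short steps, Python scripts to look and compute and a tool call to move; the robot and the scene stay as the last step left them, time stands still between calls to the robot, and variables do not carry over. Pictures are saved under pics/ and viewed, about 8 in all and at most 12, crops included, and the job is handed in when it is done.

Besides the shell and the picture viewer there is one more tool, called after "Call:" in YAML: its name, and indented under it one key for each argument. servo_tool: Moves the arm, as the interface text tells. Its arguments: {"type":"object","properties":{"moves":{"type":"array"},"gripper":{"type":"number"}},"required":["moves"]}

```bash
mkdir -p pics; ls; cat > h.py <<'E'
import numpy as np, cv2
from rig import ctrl
def cap(n,save=None):
    P=ctrl.camera_params(n); im,d=ctrl.capture(n)
    if save: cv2.imwrite('pics/'+save+'.png',im[:,:,::-1])
    return im,d,P
def ray(P,u,v):
    K=np.array(P['intrinsics']);T=np.array(P['camera_from_world']);R=T[:3,:3]
    return -R.T@T[:3,3], R.T@np.linalg.inv(K)@np.array([u,v,1.])
def onz(P,u,v,z):
    c,r=ray(P,u,v); return c+r*(z-c[2])/r[2]
def deproj(P,u,v,d):
    c,r=ray(P,u,v); return c+r*d
def proj(P,p):
    T=np.array(P['camera_from_world']);q=np.array(P['intrinsics'])@(T[:3,:3]@np.array(p)+T[:3,3]);return q[:2]/q[2]
def cloud(P,d):
    K=np.array(P['intrinsics']);T=np.array(P['camera_from_world'])
    v,u=np.indices(d.shape); r=np.stack([u,v,np.ones_like(u)],-1)@np.linalg.inv(K).T*d[...,None]
    return (r-T[:3,3])@T[:3,:3]
E
python3 - <<'E'
from h import *
np.set_printoptions(precision=4,suppress=True)
for n in ('top','side'):
    im,d,P=cap(n,n+'0'); np.savez(n+'0.npz',im=im,d=d,K=P['intrinsics'],T=P['camera_from_world'])
    print(n,P,(d>0).mean())
o=ctrl.get_obs();print(o)
E
```

```text
pics
top {'intrinsics': array([[448.9743,   0.    , 283.5645],
       [  0.    , 448.9743, 210.2431],
       [  0.    ,   0.    ,   1.    ]]), 'camera_from_world': array([[-0.0237, -0.9994, -0.0252,  0.028 ],
       [-0.9979,  0.0252, -0.059 ,  0.6062],
       [ 0.0596,  0.0237, -0.9979,  1.4644],
       [ 0.    ,  0.    ,  0.    ,  1.    ]])} 0.9960289115646258
side {'intrinsics': array([[525.0865,   0.    , 290.5641],
       [  0.    , 525.0865, 208.093 ],
       [  0.    ,   0.    ,   1.    ]]), 'camera_from_world': array([[-0.7755, -0.6308, -0.024 ,  0.462 ],
       [-0.3439,  0.454 , -0.822 ,  0.3089],
       [ 0.5294, -0.6293, -0.569 ,  1.4683],
       [ 0.    ,  0.    ,  0.    ,  1.    ]])} 0.9959948979591837
{'time': 0.1, 'joint_pos': array([-1.334 ,  0.0533,  1.6142,  0.    ,  1.476 , -0.119 ]), 'joint_velocities': array([-0.0015, -0.0022, -0.0032, -0.0001,  0.0016,  0.0005]), 'effort': array([ -0.0002, -39.4907, -37.1362,  -0.0001,   0.0039,  -0.    ]), 'ee_pos': array([ 0.2176, -0.5853,  0.2302]), 'tcp_rot': array([-3.1414,  0.0019, -1.215 ]), 'wrist_force': array([-0.8264,  0.031 ,  1.0859]), 'torque': array([-0.0599, -0.0256,  0.0419]), 'width': 1.0001259289141955}
```

View pics/top0.png

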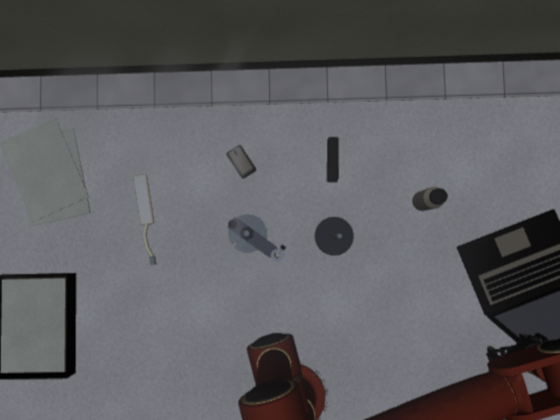

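View pics/side0.png

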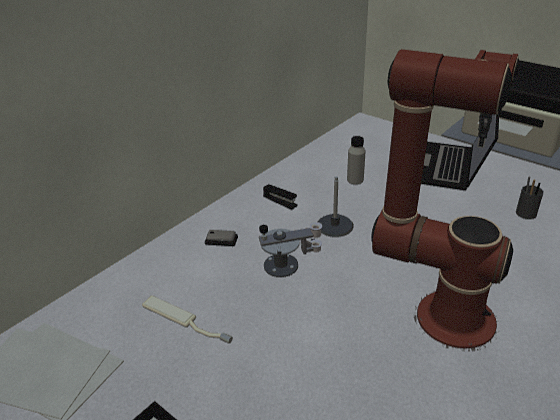

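The top view shows the bracket pivot near (247,233), the knob near (233,224), the collars near (279,253), and the foot with its post at (334,236). The side view shows the knob at (264,229), the collars at (314,240), and the post from (336,180) to (336,220).

```bash
python3 - <<'E'
from h import *
np.set_printoptions(precision=4,suppress=True)
for n in ('top','side'):
    z=np.load(n+'0.npz');P=dict(intrinsics=z['K'],camera_from_world=z['T']);C=cloud(P,z['d'])
    X,Y,Z=C[...,0],C[...,1],C[...,2]
    reg=(X>.4)&(X<.75)&(Y>-.25)&(Y<.25)
    print(n)
    for lo,hi in ((.004,.02),(.03,.05),(.09,.108),(.112,.124),(.125,.14),(.145,.17),(.175,.21)):
        m=(reg&(Z>lo)&(Z<hi)).astype('uint8');k,l,s,c=cv2.connectedComponentsWithStats(m)
        for i in range(1,k):
            if s[i,4]>=4:
                q=C[l==i]; print(lo,hi,s[i,4],c[i],np.median(q,0),q.min(0)[:2],q.max(0)[:2])
im=np.load('top0.npz')['im'];a=cv2.resize(im[200:280,215:375],None,fx=5,fy=5,interpolation=cv2.INTER_CUBIC)
im=np.load('side0.npz')['im'];b=cv2.resize(im[170:290,240:370],None,fx=4.5,fy=4.5,interpolation=cv2.INTER_CUBIC)
cv2.imwrite('pics/c1.png',cv2.convertScaleAbs(a[:,:,::-1],alpha=1.6))
E
```

```text
top
0.004 0.02 4 [313.5  168.25] [ 0.7446 -0.0899  0.006 ] [ 0.743  -0.0951] [ 0.7497 -0.0848]
0.004 0.02 4 [321.5  167.75] [ 0.7471 -0.1166  0.0062] [ 0.7421 -0.1184] [ 0.7489 -0.1148]
0.004 0.02 36 [330.6111 178.4444] [ 0.7009 -0.1415  0.0088] [ 0.6904 -0.1703] [ 0.7472 -0.1337]
0.004 0.02 65 [245.1077 173.6923] [0.7309 0.1369 0.0131] [0.7174 0.1052] [0.7488 0.1739]
0.004 0.02 4 [217.5  170.75] [0.7469 0.2324 0.0049] [0.7416 0.2273] [0.7488 0.2376]
0.004 0.02 4 [234.  171.5] [0.742  0.1769 0.005 ] [0.7366 0.1734] [0.7472 0.1802]
0.004 0.02 5 [303. 172.] [ 0.7336 -0.0546  0.0054] [ 0.7304 -0.0611] [ 0.7373 -0.0479]
0.004 0.02 5 [345.4 171.6] [ 0.73   -0.1948  0.005 ] [ 0.7262 -0.2008] [ 0.7369 -0.1913]
0.004 0.02 4 [226.25 174.5 ] [0.7325 0.2038 0.0055] [0.7272 0.2007] [0.7376 0.2039]
0.004 0.02 8 [257.75 174.25] [0.7297 0.098  0.0051] [0.7277 0.0863] [0.7348 0.1064]
0.004 0.02 4 [269.5 172.5] [0.7352 0.0577 0.0053] [0.7334 0.0525] [0.7372 0.0626]
0.004 0.02 5 [279.  172.8] [0.7327 0.0258 0.005 ] [0.7324 0.0191] [0.736  0.0325]
0.004 0.02 4 [218.5  175.25] [0.7312 0.2292 0.007 ] [0.
[... 12188 characters left out ...]
] [0.4697 0.0275 0.1192] [0.4672 0.023 ] [0.4729 0.031 ]
0.125 0.14 18 [335.5556 195.    ] [ 0.5152 -0.1448  0.1327] [ 0.5093 -0.1499] [ 0.5235 -0.1412]
0.125 0.14 84 [315.3452 226.7143] [0.4655 0.0349 0.133 ] [0.4436 0.016 ] [0.4824 0.059 ]
0.125 0.14 57 [279.3509 234.5263] [0.5283 0.1319 0.1279] [0.512  0.1107] [0.5489 0.1482]
0.125 0.14 29 [263.4828 236.3103] [0.5581 0.169  0.1318] [0.5532 0.157 ] [0.5692 0.178 ]
0.145 0.17 26 [335.6154 189.    ] [ 0.5152 -0.1444  0.1578] [ 0.5084 -0.152 ] [ 0.5226 -0.1394]
0.145 0.17 70 [263.1571 228.9571] [0.5569 0.1716 0.1623] [0.5471 0.154 ] [0.5725 0.1805]
0.175 0.21 28 [335.7143 180.6429] [ 0.5166 -0.1451  0.19  ] [ 0.51   -0.1544] [ 0.5261 -0.1385]
```

View pics/c1.png

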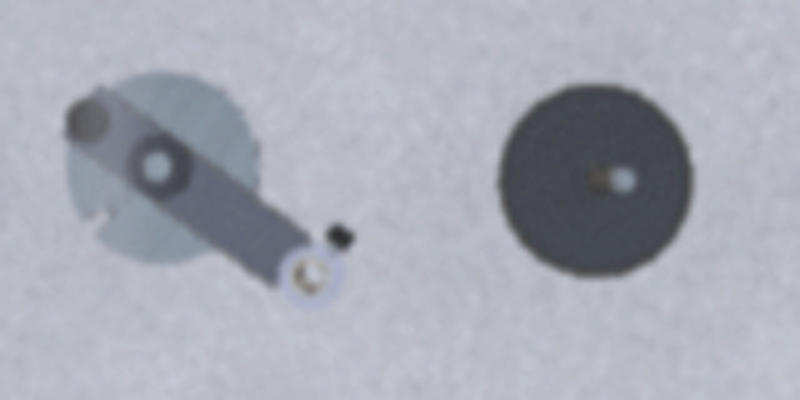

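The crop shows the knob (88,118), hub (158,167), working notch (100,215), collar bore (312,273), thumbscrew (340,237), and post top (625,180). From depth I get:

| Point | x (m) | y (m) |
|---|---|---|
| Knob | 0.561 | 0.164 |
| Pivot | 0.533 | 0.1265 |
| Collar | 0.464 | 0.034 |
| Post | 0.519 | -0.148 |

Next I move to hover over the knob with the jaws set tangential to the swing.

Call:
servo_tool:
  moves:
    - [0.343,0.749,0.035,0,0,0.576]
    - [0.343,0.749,0.035,0,0,0.576]
    - [0.343,0.749,0.035,0,0,0.576]
    - [0.343,0.749,0.035,0,0,0.576]
    - [0.343,0.749,0.035,0,0,0.576]
    - [0.343,0.749,0.035,0,0,0.576]
    - [0.343,0.749,0.035,0,0,0.576]
    - [0.343,0.749,0.035,0,0,0.576]
    - [0.343,0.749,0.035,0,0,0.576]
    - [0.343,0.749,0.035,0,0,0.576]
    - [0.343,0.749,0.035,0,0,0.576]
    - [0.343,0.749,0.035,0,0,0.576]
    - [0.343,0.749,0.035,0,0,0.576]
    - [0.343,0.749,0.035,0,0,0.576]
    - [0.343,0.749,0.035,0,0,0.576]
    - [0.343,0.749,0.035,0,0,0.576]
    - [0.343,0.749,0.035,0,0,0.576]
    - [0.343,0.749,0.035,0,0,0.576]

```text
time: 2.35
ee_pos: [0.5605, 0.1628, 0.2654]
tcp_rot: [-3.141, 0.002, -0.64]
wrist_force: [0.3, 0.7, -0.2]
width: 1.001
```

```bash
python3 - <<'E'
from h import *
np.set_printoptions(precision=4,suppress=True)
o=ctrl.get_obs();print(o['time'],o['ee_pos'],o['tcp_rot'],o['wrist_force'],o['joint_pos'])
im,d,P=cap('wrist','w1');C=cloud(P,d)
T=P['camera_from_world'];print('cam',-T[:3,:3].T@T[:3,3])
for p in ((.561,.164,.164),(.533,.1265,.133),(.464,.034,.135)): print(proj(P,p))
R=np.hypot(C[...,0]-.561,C[...,1]-.164)<.03
q=C[R&(C[...,2]>.158)&(C[...,2]<.17)];print(len(q),q.min(0),q.max(0),q.mean(0))
E
```

```text
2.35 [0.5605 0.1628 0.2654] [-3.1411  0.0015 -0.6405] [ 0.3209  0.6637 -0.152 ] [ 0.1544 -0.0629  1.6714  0.0015  1.5338  0.7949]
cam [0.6048 0.2212 0.4081]
[277.0725 206.1335]
[277.172  246.4963]
[277.1493 355.1978]
874 [0.5497 0.1525 0.158 ] [0.5751 0.1774 0.1676] [0.563  0.1656 0.1647]
```

View pics/w1.png

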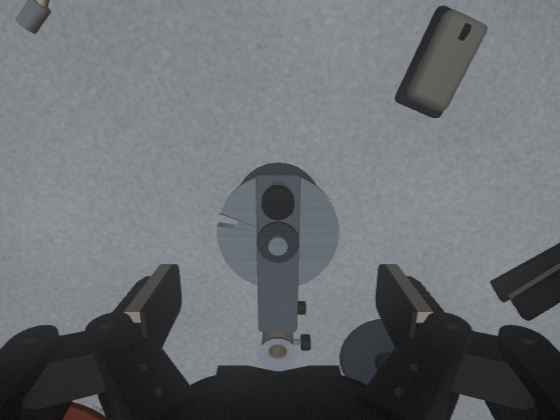

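The wrist view shows the knob at (278,202), the hub at (278,242) and the upper collar at (278,351). They lie in one column, so the jaw is square to the plate, and they agree with the estimates to about 2 mm. Descending to the knob.

Call:
servo_tool:
  moves:
    - [0.0015,0.0025,-0.05,0,0,0]
    - [0.0015,0.0025,-0.09,0,0,0]
    - [0.0015,0.0025,-0.115,0,0,0]
    - [0.0015,0.0025,-0.131,0,0,0]
    - [0.0015,0.0025,-0.131,0,0,0]
    - [0.0015,0.0025,-0.131,0,0,0]
  gripper: 0.4

```text
time: 3.15
ee_pos: [0.563, 0.1655, 0.136]
tcp_rot: [-3.139, -0.0, -0.64]
wrist_force: [-0.7, 0.2, 0.0]
width: 0.6
```

Call:
servo_tool:
  moves:
    - [0,0,0,0,0,0]
    - [0,0,0,0,0,0]
    - [0,0,0,0,0,0]
    - [0,0,0,0,0,0]
    - [0,0,0,0,0,0]
    - [0,0,0,0,0,0]
  gripper: 1

```text
time: 3.9
ee_pos: [0.5633, 0.1664, 0.1381]
tcp_rot: [-3.137, 0.0, -0.64]
wrist_force: [-2.7, 1.5, 5.5]
width: 0.278
```

```bash
python3 - <<'E'
from h import *
o=ctrl.get_obs();print(o['time'],o['ee_pos'],o['tcp_rot'],o['wrist_force'],o['torque'],o['width'])
im,d,P=cap('wrist','w2')
E
```

```text
3.9 [0.56330693 0.16643551 0.13812107] [-3.13725948e+00  9.59244539e-05 -6.40098926e-01] [-2.65528314  1.52167078  5.54412671] [ 0.32483342  0.67115662 -0.04152164] 0.2782409430118958
```

View pics/w2.png

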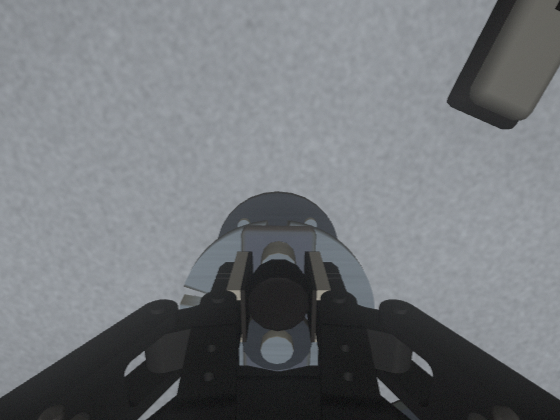

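The knob sits centred between the pads at (278,300), with the pads on both sides of it. Lifting.

Call:
servo_tool:
  moves:
    - [0,0,0.004,0,0,0]
    - [0,0,0.008,0,0,0]
    - [0,0,0.012,0,0,0]
    - [0,0,0.012,0,0,0]
    - [0,0,0.012,0,0,0]

```text
time: 4.58
ee_pos: [0.563, 0.1664, 0.1494]
tcp_rot: [-3.138, 0.001, -0.64]
wrist_force: [2.5, 1.5, -9.4]
width: 0.279
```

Call:
servo_tool:
  moves:
    - [-0.0044,0.0029,0,0,0,0.105]
    - [-0.009,0.0054,0,0,0,0.209]
    - [-0.0139,0.0073,0,0,0,0.314]
    - [-0.0189,0.0087,0,0,0,0.419]
    - [-0.0241,0.0096,0,0,0,0.524]
    - [-0.0241,0.0096,0,0,0,0.524]

```text
time: 5.32
ee_pos: [0.5387, 0.1764, 0.1492]
tcp_rot: [-3.137, 0.001, -0.117]
wrist_force: [2.6, 2.8, -8.3]
width: 0.281
```

Call:
servo_tool:
  moves:
    - [-0.0079,0.0003,0,0,0,0.157]
    - [-0.0158,-0.0007,0,0,0,0.314]
    - [-0.0234,-0.0029,0,0,0,0.471]
    - [-0.0306,-0.0062,0,0,0,0.628]
    - [-0.0372,-0.0107,0,0,0,0.786]
    - [-0.0372,-0.0107,0,0,0,0.786]
    - [-0.0372,-0.0107,0,0,0,0.786]

```text
time: 6.2
ee_pos: [0.5016, 0.1661, 0.1492]
tcp_rot: [-3.136, 0.0, 0.666]
wrist_force: [2.2, 3.9, -9.2]
width: 0.279
```

The swing measures 1.306 rad of the needed 1.31. Lowering the plunger with the knob still in the jaws.

Call:
servo_tool:
  moves:
    - [0,0,-0.004,0,0,0]
    - [0,0,-0.008,0,0,0]
    - [0,0,-0.0115,0,0,0]
    - [0,0,-0.0115,0,0,0]
    - [0,0,-0.0115,0,0,0]

```text
time: 6.82
ee_pos: [0.5017, 0.1662, 0.1382]
tcp_rot: [-3.136, 0.0, 0.666]
wrist_force: [-0.5, 4.4, -1.4]
width: 0.282
```

Call:
servo_tool:
  moves:
    - [0,0,0,0,0,0]
    - [0,0,0,0,0,0]
    - [0,0,0,0,0,0]
    - [0,0,0.04,0,0,0]
    - [0,0,0.08,0,0,0]
    - [0,0,0.132,0,0,0]
    - [0,0,0.132,0,0,0]
    - [0,0,0.132,0,0,0]
  gripper: 0

```text
time: 7.82
ee_pos: [0.5016, 0.166, 0.27]
tcp_rot: [-3.137, 0.0, 0.666]
wrist_force: [-0.5, -0.7, -0.1]
width: 1.001
```

```bash
python3 - <<'E'
from h import *
np.set_printoptions(precision=4,suppress=True)
o=ctrl.get_obs();print(o['time'],o['ee_pos'],o['tcp_rot'],o['wrist_force'],o['joint_pos'])
im,d,P=cap('wrist','w3');C=cloud(P,d)
X,Y,Z=C[...,0],C[...,1],C[...,2]
def comp(m,nm,n=30):
    k,l,s,c=cv2.connectedComponentsWithStats(m.astype('uint8'))
    for i in range(1,k):
        if s[i,4]>=n: q=C[l==i];print(nm,s[i,4],c[i],np.median(q,0),(q.min(0)+q.max(0))/2)
reg=(X>.4)&(X<.7)&(Y>-.02)&(Y<.25)
comp(reg&(Z>.15)&(Z<.19),'knob'); comp(reg&(Z>.125)&(Z<.14),'hub/collar')
for p in ((.503,.164,.164),(.533,.1265,.133),(.604,.036,.135)): print(proj(P,p))
E
```

```text
7.825 [0.5016 0.166  0.27  ] [-3.1366  0.0002  0.6661] [-0.4938 -0.7284 -0.1393] [ 0.1765 -0.1994  1.7879  0.0043  1.5556 -0.4897]
knob 891 [278.5791 206.7172] [0.5025 0.166  0.1649] [0.5037 0.1648 0.1588]
hub/collar 30 [278.5 188.8] [0.4983 0.1714 0.1284] [0.5002 0.169  0.1298]
hub/collar 1226 [278.5114 246.0041] [0.5321 0.1284 0.1265] [0.533  0.1271 0.13  ]
hub/collar 918 [278.378  354.6089] [0.605  0.0352 0.1345] [0.6045 0.0366 0.1312]
[277.4407 208.837 ]
[277.9859 249.5506]
[277.8446 356.1709]
```

View pics/w3.png

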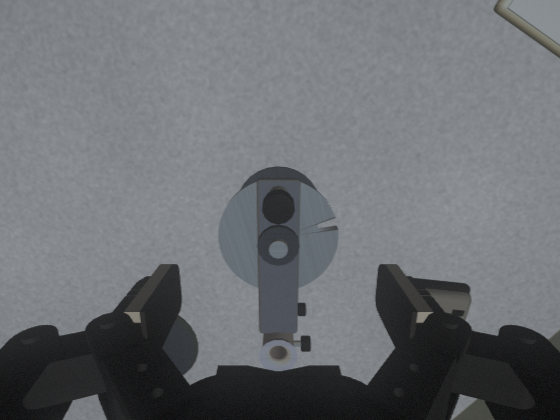

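The knob is at (278,206) with its top at 0.165, the same height as when parked, so the plunger is home. The old notch is now exposed at (325,227) and the collar sits at (278,354), about (0.605, 0.0355). Moving to hover over the post.

Call:
servo_tool:
  moves:
    - [0.0164,-0.314,0.01,-0.004,-0.003,0]
    - [0.0164,-0.314,0.01,-0.004,-0.003,0]
    - [0.0164,-0.314,0.01,-0.004,-0.003,0]
    - [0.0164,-0.314,0.01,-0.004,-0.003,0]
    - [0.0164,-0.314,0.01,-0.004,-0.003,0]
    - [0.0164,-0.314,0.01,-0.004,-0.003,0]
    - [0.0164,-0.314,0.01,-0.004,-0.003,0]
    - [0.0164,-0.314,0.01,-0.004,-0.003,0]
    - [0.0164,-0.314,0.01,-0.004,-0.003,0]

```text
time: 9.0
ee_pos: [0.5175, -0.1467, 0.2786]
tcp_rot: [-3.14, 0.002, 0.668]
wrist_force: [-0.3, 0.6, 0.1]
width: 0.995
```

```bash
python3 - <<'E'
from h import *
np.set_printoptions(precision=4,suppress=True)
o=ctrl.get_obs();print(o['time'],o['ee_pos'],o['tcp_rot'],o['wrist_force'],o['joint_pos'])
im,d,P=cap('wrist','w4');C=cloud(P,d)
X,Y,Z=C[...,0],C[...,1],C[...,2]
reg=np.hypot(X-.518,Y+.148)<.03
for lo,hi in ((.19,.21),(.17,.187),(.1,.12),(.05,.06),(.038,.05)):
    q=C[reg&(Z>lo)&(Z<hi)]; 
    if len(q): print(lo,len(q),np.median(q,0),(q.min(0)+q.max(0))/2)
print(proj(P,(.518,-.148,.2)),proj(P,(.518,-.148,.044)))
E
```

```text
9.0 [ 0.5175 -0.1467  0.2786] [-3.1402  0.0023  0.6682] [-0.2784  0.5521  0.0984] [-0.4138 -0.1788  1.7559 -0.0014  1.5668 -1.082 ]
0.19 217 [ 0.5185 -0.1494  0.1997] [ 0.5192 -0.1502  0.1959]
0.17 101 [ 0.5153 -0.1448  0.1788] [ 0.5176 -0.148   0.1785]
0.1 62 [ 0.5153 -0.1448  0.1111] [ 0.5179 -0.1474  0.11  ]
0.05 21 [ 0.5156 -0.1448  0.0545] [ 0.5175 -0.1477  0.0545]
0.038 377 [ 0.5153 -0.1462  0.0438] [ 0.5194 -0.1504  0.0437]
[277.1164 218.066 ] [277.8459 175.1071]
```

View pics/w4.png

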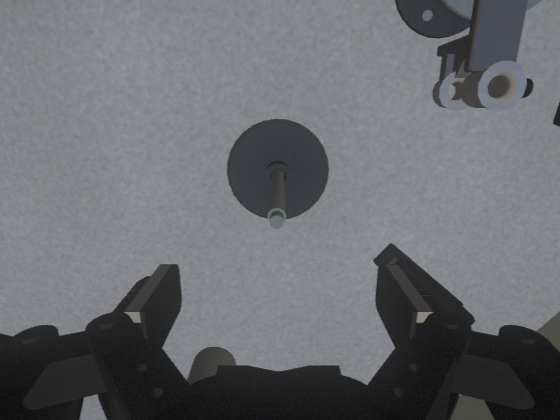

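The post top is at (277,216), about (0.5185, -0.149, 0.200), centred between the jaws. Descending and gripping.

Call:
servo_tool:
  moves:
    - [0.001,-0.0023,-0.05,0,0,0]
    - [0.001,-0.0023,-0.09,0,0,0]
    - [0.001,-0.0023,-0.125,0,0,0]
    - [0.001,-0.0023,-0.143,0,0,0]
    - [0.001,-0.0023,-0.143,0,0,0]
    - [0.001,-0.0023,-0.143,0,0,0]
  gripper: 0.4

```text
time: 9.8
ee_pos: [0.5197, -0.1495, 0.1376]
tcp_rot: [3.14, 0.001, 0.668]
wrist_force: [-0.3, 0.4, 0.5]
width: 0.599
```

Call:
servo_tool:
  moves:
    - [0,0,0,0,0,0]
    - [0,0,0,0,0,0]
    - [0,0,0,0,0,0]
    - [0,0,0,0,0,0]
    - [0,0,0,0,0,0]
    - [0,0,0,0,0,0]
  gripper: 1

```text
time: 10.55
ee_pos: [0.5203, -0.1502, 0.1392]
tcp_rot: [3.138, 0.001, 0.668]
wrist_force: [-0.8, -1.2, 5.5]
width: 0.147
```

Call:
servo_tool:
  moves:
    - [0,0,0.015,0,0,0]
    - [0,0,0.04,0,0,0]
    - [0,0,0.08,0.003,0.002,0]
    - [0,0,0.12,0.003,0.002,0]
    - [0,0,0.155,0.003,0.002,0]
    - [0,0,0.16,0.003,0.002,0]
    - [0.025,0.06,0.16,0.003,0.002,0]
    - [0.046,0.1,0.16,0.003,0.002,0]
    - [0.065,0.142,0.16,0.003,0.002,0]
    - [0.083,0.18,0.16,0.003,0.002,0]
    - [0.085,0.186,0.16,0.003,0.002,0]
    - [0.085,0.186,0.16,0.003,0.002,0]
    - [0.085,0.186,0.16,0.003,0.002,0]

```text
time: 12.18
ee_pos: [0.6048, 0.0348, 0.2986]
tcp_rot: [-3.141, 0.001, 0.667]
wrist_force: [-0.1, -0.3, -1.8]
width: 0.147
```

```bash
python3 - <<'E'
from h import *
np.set_printoptions(precision=4,suppress=True)
o=ctrl.get_obs();print(o['time'],o['ee_pos'],o['tcp_rot'],o['wrist_force'],o['width'])
im,d,P=cap('wrist','w5')
for p in ((.605,.0355,.135),(o['ee_pos'][0],o['ee_pos'][1],.17)): print('w',proj(P,p))
im2,d2,P2=cap('side'); 
for p in ((.605,.0355,.135),(o['ee_pos'][0],o['ee_pos'][1],.17)): print('s',proj(P2,p))
im3,d3,P3=cap('top');
np.savez('hov.npz',im=im2,d=d2,K=P2['intrinsics'],T=P2['camera_from_world'],wi=im,wd=d,wK=P['intrinsics'],wT=P['camera_from_world'])
u,v=proj(P2,(.605,.0355,.15)).astype(int)
a=cv2.resize(im2[v-60:v+40,u-60:u+60],(480,400),interpolation=cv2.INTER_CUBIC)
b=cv2.resize(im,(533,400))[:, :320] if 0 else im[180:420,140:420]
b=cv2.resize(b,(320,274)); b=cv2.copyMakeBorder(b,0,126,0,0,cv2.BORDER_CONSTANT)
cv2.imwrite('pics/m5.png',cv2.convertScaleAbs(np.hstack([a,b])[:,:,::-1],alpha=1.6)); print(u,v)
E
```

```text
12.175 [0.6048 0.0348 0.2986] [-3.1414  0.0015  0.6671] [-0.0764 -0.3105 -1.7585] 0.14676644048089182
w [278.6157 187.5886]
w [277.8797 197.6254]
s [280.3464 209.9622]
s [280.1564 200.8588]
280 206
```

View pics/m5.png

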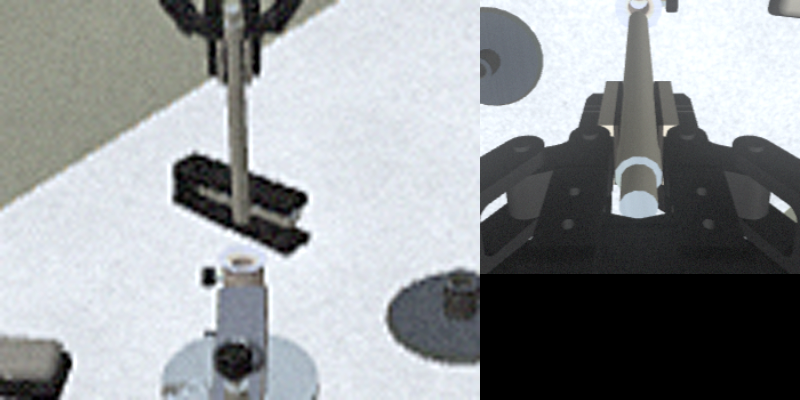

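The wrist view shows the post in line with the upper collar. The side view shows the post end at (240,222) in the crop, just above the mouth at (241,263). Now I measure the residual offset and tilt.

```bash
python3 - <<'E'
from h import *
np.set_printoptions(precision=4,suppress=True)
z=np.load('hov.npz');t=np.array([.6048,.0348])
for nm,k in (('wrist','w'),('side','')):
    P=dict(intrinsics=z[k+'K'],camera_from_world=z[k+'T']);C=cloud(P,z[k+'d']);X,Y,Z=C[...,0],C[...,1],C[...,2]
    r=np.hypot(X-t[0],Y-t[1])
    u,v=np.meshgrid(range(560),range(420))
    for lo,hi in ((.16,.175),(.175,.2),(.2,.23),(.23,.27)):
        m=(r<.02)&(Z>lo)&(Z<hi)
        if m.sum()>5:
            q=C[m]; cam=ray(P,0,0)[0]; w=np.median(q,0)-cam; w[2]=0; w/=np.linalg.norm(w)
            s=np.array([-w[1],w[0],0])      # lateral: midpoint of extents; depth: front face + 7mm
            lat=(q@s); c=s*(np.percentile(lat,2)+np.percentile(lat,98))/2+w*(np.percentile(q@w,10)+.007)
            print(nm,lo,len(q),'axis',c[:2],'zmin',q[:,2].min())
    m=(r<.025)&(Z>.128)&(Z<.14); q=C[m]
    print(nm,'mouth',len(q),(q.min(0)+q.max(0))/2,cv2.minEnclosingCircle(q[:,:2].astype('f4')))
# column-wise check in side picture: collar vs post axis
E
```

```text
wrist 0.16 12 axis [0.605  0.0358] zmin 0.1715805992656624
wrist 0.175 133 axis [0.6046 0.0355] zmin 0.1750794336706398
wrist 0.2 220 axis [0.6048 0.0356] zmin 0.2003317922980869
wrist 0.23 464 axis [0.6048 0.0356] zmin 0.23038408244572417
wrist mouth 841 [0.6046 0.0363 0.1329] ((0.6043865084648132, 0.036228813230991364), 0.019795741885900497)
side 0.175 31 axis [0.6024 0.0378] zmin 0.17509590554223456
side 0.2 31 axis [0.6041 0.0365] zmin 0.20047563186814385
side 0.23 58 axis [0.6032 0.0379] zmin 0.2301205531677033
side mouth 60 [0.6037 0.0384 0.1339] ((0.6043453216552734, 0.035359594970941544), 0.021560188382864)
```

Call:
servo_tool:
  moves:
    - [-0.0004,0.0008,-0.02,0,0,0]
    - [-0.0004,0.0008,-0.032,0,0,0]
    - [-0.0004,0.0008,-0.04,0,0,0]
    - [-0.0004,0.0008,-0.048,0,0,0]
    - [-0.0004,0.0008,-0.055,0,0,0]
    - [-0.0004,0.0008,-0.055,0,0,0]

```text
time: 13.08
ee_pos: [0.6044, 0.0356, 0.2435]
tcp_rot: [-3.141, 0.001, 0.667]
wrist_force: [-0.5, 0.1, -1.2]
width: 0.147
```

The end is inside the upper bore with no side force. Continuing slowly to just above the lower mouth.

Call:
servo_tool:
  moves:
    - [0,0.0002,-0.01,0,0,0]
    - [0,0.0002,-0.02,0,0,0]
    - [0,0.0002,-0.03,0,0,0]
    - [0,0.0002,-0.038,0,0,0]
    - [0,0.0002,-0.038,0,0,0]

```text
time: 13.7
ee_pos: [0.6038, 0.0359, 0.2042]
tcp_rot: [-3.14, 0.003, 0.667]
wrist_force: [-0.4, 0.2, -1.1]
width: 0.144
```

Call:
servo_tool:
  moves:
    - [0,0,-0.006,0,0,0]
    - [0,0,-0.012,0,0,0]
    - [0,0,-0.018,0,0,0]
    - [0,0,-0.024,0,0,0]
    - [0,0,-0.024,0,0,0]

```text
time: 14.32
ee_pos: [0.6036, 0.0359, 0.1794]
tcp_rot: [-3.139, 0.003, 0.667]
wrist_force: [0.1, -0.8, -1.1]
width: 0.146
```

Call:
servo_tool:
  moves:
    - [0.0004,0,-0.008,0,-0.002,0]
    - [0.0005,0,-0.016,0,-0.004,0]
    - [0.0005,0,-0.024,0,-0.004,0]
    - [0.0005,0,-0.03,0,-0.004,0]
    - [0.0005,0,-0.03,0,-0.004,0]
    - [0.0005,0,-0.03,0,-0.004,0]

```text
time: 15.08
ee_pos: [0.6042, 0.0358, 0.1497]
tcp_rot: [3.141, 0.0, 0.667]
wrist_force: [-0.3, -0.1, -1.6]
width: 0.149
```

```bash
python3 - <<'E'
from h import *
np.set_printoptions(precision=4,suppress=True)
o=ctrl.get_obs();print(o['time'],o['ee_pos'],o['tcp_rot'],o['wrist_force'],o['torque'],o['width'])
im,d,P=cap('wrist')
C=cloud(P,d);q=C[(np.hypot(C[...,0]-.604,C[...,1]-.036)<.012)&(C[...,2]>.195)];print('post top',len(q),np.percentile(q[:,2],[50,80,90,95]),np.median(q,0))
im,d,P=cap('side');C=cloud(P,d)
k=C[(np.hypot(C[...,0]-.503,C[...,1]-.165)<.02)&(C[...,2]>.155)&(C[...,2]<.19)];print('knob',len(k),np.median(k,0),np.percentile(k[:,2],90))
u,v=proj(P,(.604,.036,.07)).astype(int); print(u,v,'desk',proj(P,(.604,.036,0)),'z.02',proj(P,(.604,.036,.02)))
a=cv2.resize(im[v-55:v+45,u-70:u+70],(784,560),interpolation=cv2.INTER_CUBIC)
cv2.imwrite('pics/s6.png',cv2.convertScaleAbs(a[:,:,::-1],alpha=1.6))
im,d,P=cap('top');C=cloud(P,d);f=C[(C[...,2]>.006)&(C[...,2]<.02)&(np.hypot(C[...,0]-.52,C[...,1]+.148)<.075)];print('foot',len(f),(f.min(0)+f.max(0))/2,np.median(f,0))
E
```

```text
15.075 [0.6042 0.0358 0.1497] [3.1411 0.0001 0.6668] [-0.2609 -0.0534 -1.5874] [0.0008 0.0028 0.049 ] 0.14912621350751815
post top 5165 [0.2242 0.2341 0.2366 0.2378] [0.5998 0.0418 0.2242]
knob 56 [0.5005 0.1697 0.1633] 0.16629502070937968
281 226 desk [281.8851 243.0578] z.02 [281.6853 238.3631]
foot 1008 [ 0.5184 -0.1468  0.0128] [ 0.5184 -0.149   0.0106]
```

View pics/s6.png

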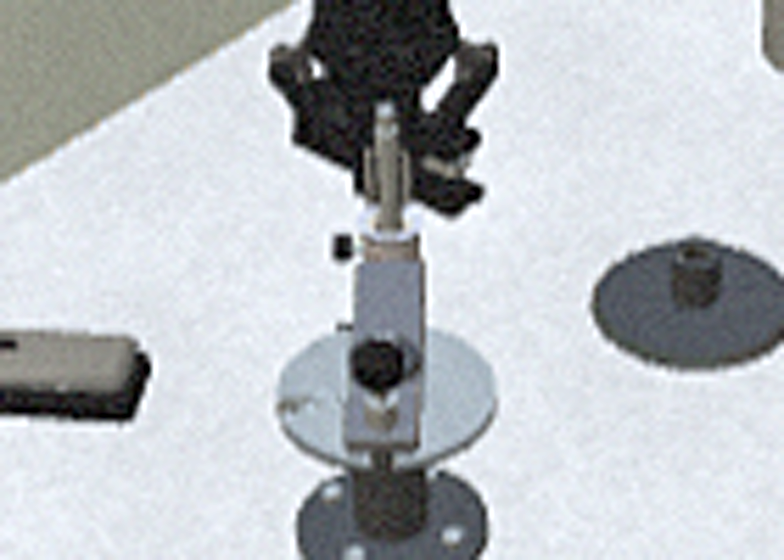

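The side view shows the post standing in the upper collar, held at (388,180), with the knob at (380,362) and the foot undisturbed. Forces show only the post's weight, so I'm handing in.

```bash
python3 -c "
from rig import ctrl
print(ctrl.job_done()); o=ctrl.get_obs(); print(o['time'],o['ee_pos'],o['wrist_force'])"
```

```text
the job is handed in; nothing more can be done
None
the job is handed in; nothing more can be done
```

The bracket is locked in its working notch, and the lamp post is through both collars, still gripped, with its lower end about 2 cm above the desk. I handed the job in at about 15 s; the hand-in gives no verdict.

**What I did:** I lifted the lock knob about 11 mm, swung the head 1.306 rad (target 1.31) and let the plunger drop home. Then I drew the post out of its foot and lowered it through the upper and then the lower collar.

**Last checks:**
- **Plunger:** after release, the knob top read 0.165 m, the same as when parked. A last side-camera check read 0.163–0.166 m.
- **Post:** the gripper showed only the post's weight (−1.6 N vertical, side forces under 0.3 N), upright to within 1 mrad. From the tool height, the lower end is 0.021 m above the desk; the wrist camera reading before insertion would put it nearer 0.023 m.
- **Round foot:** its centre read (0.518, −0.149) m, the same as at the start to within 1 mm.

**Not confirmed:**
- **Post top height:** the last reading came out wrong because the gripper was in view, so I did not use it.
- **Lower collar:** it was hidden from the cameras. That the post went through it rests on its depth, the absence of any side or upward force, and its alignment with the upper bore.

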